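# Close the glue press evenly with its four hand knobs

### The arm

A 7-joint arm with a two-finger parallel gripper is mounted at the origin on the work surface. World frame = base frame: x ahead of the robot, y to its left, z up, the work surface at z = 0. Lengths are in m, angles in rad, forces in N, time in s.
With the tool pointing down it reaches from about 0.425 to 0.925 m from the base axis. Payload 6.8 kg.
Tool frame: the origin (TCP) lies midway between the tips of the shut fingers; the grasp point (between the pads) lies 19 mm behind it (grip_point_offset is the distance from the TCP to the grasp point, in m); y points along the fingers, z is the direction in which the jaws open and shut, and the axes are right-handed (so a half turn about y gives the same grasp; the last joint's range is limited). The gripper opens to 85 mm and grips with 20 to 120 N. Pads are 22 mm wide; open, the fingers measure 114 mm over their backs; the gripper's body (76 mm by 85 mm) begins 54 mm behind the grasp point. The pads swing forward as they close: fully open they stand 13 mm farther back than shut.
Start: joints at [1.192, 0.477, 0.022, 1.555, -0.011, 1.109, -0.083], TCP at [0.181, -0.65, 0.231] pointing down, gripper open.
Joint ranges: [-2.96, 2.96], [-0.34, 2.1], [-1.41, 1.46], [0.24, 2.44], [-1.37, 4.51], [0.17, 1.92], [-2.96, 2.96]. Speed limits (rad/s): [2.39, 2.39, 3.14, 3.14, 3.14, 3.14, 3.14].

### API

Orientations are given as [roll, pitch, yaw] about the fixed x, y, z axes, in that order (R = Rz(yaw) Ry(pitch) Rx(roll)).
In Python, from station import sense, get_image, calibration, hand_in, grip_point_offset gives the robot as it stands.
- The arm moves only by the tool servo_tool, never from a script. Its argument "increments" is a list that holds one entry, the list of rows, each a list of 7 numbers: the shift along the tool's x, y, z in m, then the turn, a rotation vector about the tool's x, y, z in rad, then the finger opening in m, from 0 to 0.0854. A call has 1 to 20 rows; each row is the pose to reach, as a shift and turn from the pose commanded when the call began, along the tool's axes at that moment; what a row does not reach only later rows make up. A row lasts 1/10 s, in which the tool goes at most 50 mm and 8.59 degrees, less where a joint would pass 70% of its speed; a pose out of reach is approached as far as the arm can. A call with a gripper value outside its range is refused whole. The fingers move at their own pace and stop on an object; the grip force is fixed at half the most. Time passes only in rows, so rows that repeat a pose let the fingers close. It gives the time, the measured TCP pose, the force and the opening at its end, in the units of the state.
- sense(): the state, without advancing time (a new reading comes with each control period).
- get_image(name): name is "side" or "top"; returns (picture, depth): 400x640x3 uint8, red, green, blue; 400x640 float32, m along the optical axis (not along the pixel's ray), 0 where there is no reading.
- calibration(name): a dict with "fx", "fy", "cx", "cy" (pixels), "eye" and "orientation" of the camera in the world. Camera axes: x right, y down, z forward; pixel columns grow to the right and rows downward; lengths in m; the calibration is good to about 2 mm. A picture is of the moment at which its call begins. calibration takes no time and is no camera call.
- hand_in(): hands the job in, once; it reports no verdict.
The state is a dict: "t": time; "joint_pos": joint angles; "dq": joint speeds; "effort": joint torques, N m; "tool_pos": TCP position; "eef_rot": TCP orientation; "wrist_force": force on the tool from outside, world axes, zero at the start; "moment": the same for the moment, N m; "finger_gap": finger opening in m.
Only numpy, scipy, OpenCV 4.12 (cv2) and the standard library are available. Lean on these libraries where they do the work, as an engineer would, in place of code of your own. Each camera call takes 0.05 s, during which the arm holds its last target. There are 200 camera calls.

### The job

Clamp the round boards in the glue press by turning its four hand knobs clockwise in star order, each knob followed by the diagonally opposite one, so that the plate goes down level. Do it in two rounds: first bring every knob to about half way, then go round in star order again and turn each one fully home to its stop. Leave the other things on the table where they are.

Things in the scene. Friction and masses are not known exactly. Their poses are not given: they have to be found in the camera images.
- press: Fixed glue press: grey square base 230 x 230 x 30 mm, origin at the centre of its underside, axes along its sides, z up, yaw within 25 degrees. On it two glued round boards 152 mm wide, top at 54 mm. Four 12 mm studs at x, y = +-63.6 mm of its frame, each with a light spring below the plate and a washer and black hand knob above it.
- seat (a point): Centre of the top of the boards in the press, 54 mm above the table: where the plate's underside rests when it is fully down.
- plate: The aluminium pressing plate, a 164 mm disc 12 mm thick with four forked ears round the studs and a low hub and ribs on top (up to 6 mm); loose, resting on the springs 7 mm above the boards at the start. Origin at the centre of its underside, z up. The knobs push it down at its ears; pushed down at one ear only it tips.
- knob_a_grip (a point): Grip point of the far left (press +x, +y) hand knob, diagonally opposite knob c, on the stud axis. Turns and sinks with the knob: x along the grip bar, z up. Bar 64 mm long, 16 wide, 36 high, black plastic; this point is 13 mm below its top and 35 mm above the washer's underside, 111 mm above the table at joint value 0, 101 mm when home.
- knob_a (a joint): Turn of the far left (press +x, +y) knob, rad: 0 loose, grows clockwise from above, sinks 4 mm per rad; starts at 0 to 0.5. Half way = 1.3: bar parallel to the press's y axis (its left-right direction). Fully home = 2.6, the stop: the bar end that pointed left at half way now points away from the robot, 15 degrees left of the press's x axis. Stays where left; takes 0.1 to 0.15 N m.
- knob_b_grip (a point): Grip point of the far right (+x, -y) hand knob, diagonally opposite knob d, on the stud axis. Turns and sinks with the knob: x along the grip bar, z up. Bar 64 mm long, 16 wide, 36 high, black plastic; this point is 13 mm below its top and 35 mm above the washer's underside, 111 mm above the table at joint value 0, 101 mm when home.
- knob_b (a joint): Turn of the far right (+x, -y) knob, rad: 0 loose, grows clockwise from above, sinks 4 mm per rad; starts at 0 to 0.5. Half way = 1.3: bar parallel to the press's y axis (its left-right direction). Fully home = 2.6, the stop: the bar end that pointed left at half way now points away from the robot, 15 degrees left of the press's x axis. Stays where left; takes 0.1 to 0.15 N m.
- knob_c_grip (a point): Grip point of the near right (-x, -y) hand knob, diagonally opposite knob a, on the stud axis. Turns and sinks with the knob: x along the grip bar, z up. Bar 64 mm long, 16 wide, 36 high, black plastic; this point is 13 mm below its top and 35 mm above the washer's underside, 111 mm above the table at joint value 0, 101 mm when home.
- knob_c (a joint): Turn of the near right (-x, -y) knob, rad: 0 loose, grows clockwise from above, sinks 4 mm per rad; starts at 0 to 0.5. Half way = 1.3: bar parallel to the press's y axis (its left-right direction). Fully home = 2.6, the stop: the bar end that pointed left at half way now points away from the robot, 15 degrees left of the press's x axis. Stays where left; takes 0.1 to 0.15 N m.
- knob_d_grip (a point): Grip point of the near left (-x, +y) hand knob, diagonally opposite knob b, on the stud axis. Turns and sinks with the knob: x along the grip bar, z up. Bar 64 mm long, 16 wide, 36 high, black plastic; this point is 13 mm below its top and 35 mm above the washer's underside, 111 mm above the table at joint value 0, 101 mm when home.
- knob_d (a joint): Turn of the near left (-x, +y) knob, rad: 0 loose, grows clockwise from above, sinks 4 mm per rad; starts at 0 to 0.5. Half way = 1.3: bar parallel to the press's y axis (its left-right direction). Fully home = 2.6, the stop: the bar end that pointed left at half way now points away from the robot, 15 degrees left of the press's x axis. Stays where left; takes 0.1 to 0.15 N m.
- board_stack: Bystander: stack of round ring-printed boards, 160 mm wide and 31 mm high, origin under its centre.
- glue_jar: Bystander: white glue jar, 72 mm wide, 100 mm high, origin under its centre.
- ink_roller: Bystander: lino ink roller with a wooden handle, about 150 mm long, 40 mm high, lying on the table, origin on the table below its middle.

How it is judged:
On the way, in this order (a step that is already met when the one before it is completed fails the run):
1. first round: one opposite pair of knobs is about half way (0.9 to 1.9 rad) while the other two are still loose (below 0.75) (((value of joint knob_a between 0.9 and 1.9 rad and value of joint knob_c between 0.9 and 1.9 rad and value of joint each of knob_b, knob_d below 0.75 rad) or (value of joint knob_b between 0.9 and 1.9 rad and value of joint knob_d between 0.9 and 1.9 rad and value of joint each of knob_a, knob_c below 0.75 rad))), for 0.1 s.
2. all four knobs are about half way (0.9 to 1.9 rad) (value of joint knob_a between 0.9 and 1.9 rad and value of joint knob_b between 0.9 and 1.9 rad and value of joint knob_c between 0.9 and 1.9 rad and value of joint knob_d between 0.9 and 1.9 rad), for 0.1 s.
3. second round: one opposite pair is fully home (above 2.4 rad) while the other two are still about half way (below 1.9) (((value of joint each of knob_a, knob_c above 2.4 rad and value of joint each of knob_b, knob_d below 1.9 rad) or (value of joint each of knob_b, knob_d above 2.4 rad and value of joint each of knob_a, knob_c below 1.9 rad))), for 0.1 s.
At the end, for the whole second after the job is handed in: all four knobs are home (above 2.4 rad of 2.6), and the plate is at rest, down on the boards within 1.5 mm, centred within 6 mm and level within 0.012 rad (value of joint each of knob_a, knob_b, knob_c, knob_d above 2.4 rad and z of plate in the frame of seat below 0.0015 m and horizontal distance between plate and seat below 0.006 m and angle between plate's own z axis and vertical below 0.012 rad and linear speed of plate below 0.01 m/s); the robot touches nothing.
It fails at once if the plate is tipped by more than 0.04 rad (2.3 degrees) (angle between plate's own z axis and vertical above 0.04 rad).
It fails at once if a bystander is moved by more than 30 mm (distance of any of board_stack, glue_jar, ink_roller from where it was at the start of the episode above 0.03 m).
It also fails if it takes over 72 s, if anything falls off the work surface, if the arm or the gripper's body presses on something with over 40 N, if the wrist force passes 120 N, or if a joint passes its speed limit or range.

## Working session

There is one attempt and no reset: what is moved stays moved. The work goes in short steps, Python scripts to look and compute and a tool call to move; the robot and the scene stay as the last step left them, time stands still between calls to the robot, and variables do not carry over. Pictures are saved under pics/ and viewed, about 8 in all and at most 12, crops included, and the job is handed in when it is done.

Besides the shell and the picture viewer there is one more tool, called after ">>>" as name([rows], argument=value, ...), one row to a line, values as JSON. servo_tool: Moves the arm, as the interface text tells. Its arguments: {"type":"object","properties":{"increments":{"type":"array"}},"required":["increments"]}

```bash
mkdir -p pics; python3 - <<'E'
from station import *
import cv2,numpy as np
print(sense()); print(grip_point_offset)
for n in("top","side"):
    im,d=get_image(n); print(n,calibration(n)); np.save(f"pics/{n}.npy",d); cv2.imwrite(f"pics/{n}0.png",im[:,:,::-1])
E
```

```text
{'t': 0.0, 'joint_pos': array([ 1.19189534,  0.47779318,  0.02232691,  1.55645744, -0.01150363,
        1.10929328, -0.08307792]), 'dq': array([-0.00015589, -0.0001832 ,  0.00127462, -0.00099154, -0.00027402,
        0.00015819, -0.00070685]), 'effort': array([-4.31871476e-04, -5.96456122e+01,  1.60739567e+00, -2.81203347e+01,
        1.24125709e-02,  9.29308328e-03,  1.17210843e-05]), 'tool_pos': array([ 0.18039998, -0.64983016,  0.23032757]), 'eef_rot': array([-1.57261527e+00, -1.26308304e-04, -2.87073816e+00]), 'wrist_force': array([ 0.39140121, -0.51966784, -0.64960811]), 'moment': array([ 0.05809016, -0.01891448,  0.0134717 ]), 'finger_gap': 0.08523252355237572}
0.0187
top {'fx': 474.858884787478, 'fy': 474.858884787478, 'cx': 323.7662766617809, 'cy': 194.65559241861268, 'eye': array([0.49891669, 0.00966552, 1.22573005]), 'orientation': array([-3.07548511, -0.00715444, -1.55890943])}
side {'fx': 512.9116617673917, 'fy': 512.9116617673917, 'cx': 326.8792302085028, 'cy': 199.543291975479, 'eye': array([ 0.50045847, -0.95594406,  1.27013842]), 'orientation': array([-2.46040989,  0.01244416, -0.07423232])}
```

View pics/top0.png

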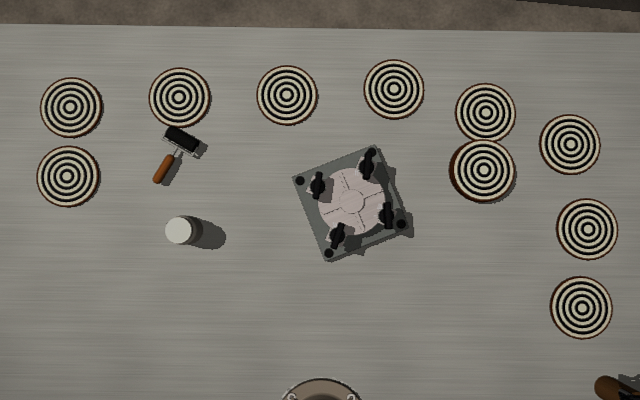

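View pics/side0.png

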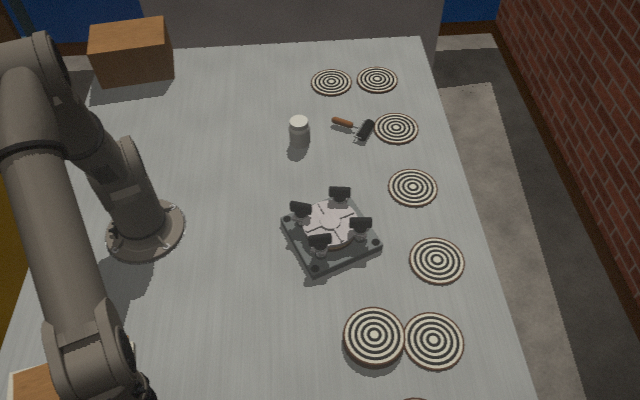

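```bash
cat > h.py <<'E'
from station import *
import cv2,numpy as np
from scipy.spatial.transform import Rotation as R
def cloud(n):
    im,d=get_image(n); c=calibration(n)
    v,u=np.mgrid[:d.shape[0],:d.shape[1]]
    p=np.stack([(u-c['cx'])/c['fx']*d,(v-c['cy'])/c['fy']*d,d],-1)
    return im,d,p@R.from_euler('xyz',c['orientation']).as_matrix().T+c['eye']
def knobs(n='top',z0=.108,z1=.135,ctr=None):
    im,d,p=cloud(n)
    m=(d>0)&(p[...,2]>z0)&(p[...,2]<z1)&(p[...,0]>.33)&(p[...,0]<.63)&(abs(p[...,1]+.06)<.16)
    k,l=cv2.connectedComponents(m.astype(np.uint8))
    out=[]
    for i in range(1,k):
        q=p[l==i]
        if len(q)<25: continue
        (cx,cy),(w,h),a=cv2.minAreaRect((q[:,:2]*1000).astype(np.float32))
        C=np.cov(q[:,:2].T); e,V=np.linalg.eigh(C); ax=V[:,1]*np.sign(V[0,1])
        out.append((cx/1000,cy/1000,np.median(q[:,2]),np.arctan2(ax[1],ax[0]),w,h,len(q),q[:,:2].mean(0)))
    return im,p,out
E
python3 - <<'E'
from h import *
np.set_printoptions(precision=4,suppress=True)
for n in("top","side"):
    im,p,o=knobs(n)
    print(n)
    for r in o: print(np.round(r[:7],4),r[7])
im,d,p=cloud('top')
z=p[...,2]
m=(abs(z-.03)<.006)&(abs(p[...,0]-.49)<.2)&(abs(p[...,1]+.06)<.16)
r=cv2.minAreaRect((p[m][:,:2]*1000).astype(np.float32));print(r)
print('table',np.median(z[300:340,200:260]))
cv2.imwrite('pics/c1.png',cv2.resize(im[135:275,280:425,::-1],None,fx=4,fy=4,interpolation=cv2.INTER_CUBIC))
E
```

```text
top
[  0.5952   0.0191   0.122   -0.1422  15.8465  63.1777 184.    ] [0.5945 0.0192]
[ 0.6211 -0.0969  0.1219 -0.2668 16.7225 17.1579 56.    ] [ 0.6211 -0.0959]
[  0.5268  -0.1469   0.1228   0.0819  61.5086  16.4411 200.    ] [ 0.5263 -0.1459]
[  0.4779  -0.0294   0.1213  -0.3174  15.7267  63.0714 188.    ] [ 0.4783 -0.0294]
side
[  0.5938   0.0116   0.1199  -0.1412  20.1134  59.6873 140.    ] [0.5932 0.0103]
[  0.4768  -0.0364   0.12    -0.3284  20.4869  63.0154 141.    ] [ 0.4765 -0.0381]
[ 0.6201 -0.1033  0.1208  0.3166 19.2341 19.3269 52.    ] [ 0.62   -0.1051]
[  0.5243  -0.154    0.1212   0.0916  62.7923  18.3395 175.    ] [ 0.5238 -0.1559]
((561.175537109375, -63.9339599609375), (229.78240966796875, 229.95327758789062), 22.431291580200195)
table -0.0003990368604395167
```

View pics/c1.png

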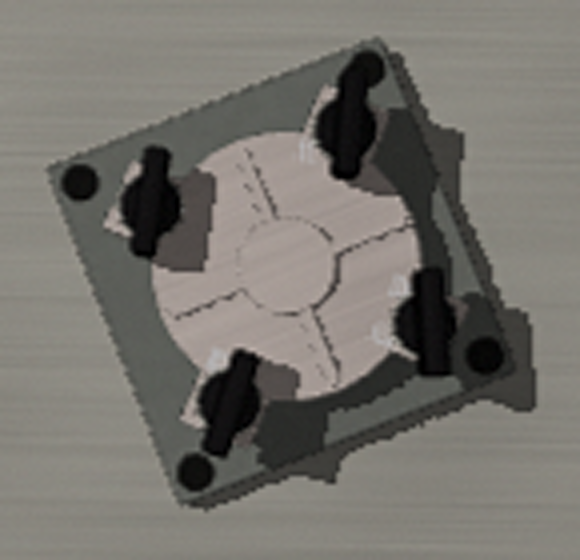

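The top view shows the yawed press with its knobs at crop px a (150,203), b (347,125), c (427,322) and d (230,400). The fit gives a 230 mm base and studs 127 mm apart, as specified. The bars are loose, between 0 and 0.5 rad.

```bash
cat >> h.py <<'E'
YAW=np.deg2rad(22.43); C=np.array([.5612,-.0639])
def knob_xy(k):
    s={'a':(1,1),'b':(1,-1),'c':(-1,-1),'d':(-1,1)}[k]; c,n=np.cos(YAW),np.sin(YAW)
    return C+np.array([[c,-n],[n,c]])@(.0636*np.array(s))
def yaw_of(q): return YAW-np.deg2rad(15.5)-q
def inc(k,z,q,frm=None):
    """tool increments from measured pose (or a planned one) to TCP over knob k at z, bar angle q"""
    if frm is None:
        s=sense(); frm=(s['tool_pos'],R.from_euler('xyz',s['eef_rot']))
    T=(np.array([*knob_xy(k),z]),R.from_euler('xyz',[-np.pi/2,0,yaw_of(q)]))
    print(k,q,np.round(frm[1].inv().apply(T[0]-frm[0]),4),np.round((frm[1].inv()*T[1]).as_rotvec(),3))
    return T
def qs(n='top'):
    im,d,p=cloud(n); o={}
    for k in 'abcd':
        r=np.linalg.norm(p[...,:2]-knob_xy(k),axis=-1)
        m=(d>0)&(r<.036)&(p[...,2]>.1)&(p[...,2]<.14); q=p[m]
        m=np.zeros(3); xy=q[:,:2]
        e,V=np.linalg.eigh(np.cov(xy.T)); a=np.arctan2(V[1,1],V[0,1])
        v=(yaw_of(0)-a+.3)%np.pi-.3
        o[k]=(round(v,3),len(q),np.round(xy.mean(0)-knob_xy(k),4),round(float(np.median(q[:,2])),4))
    return im,p,o
E
python3 - <<'E'
from h import *
_,_,o=qs()
for k in o: print(k,o[k],knob_xy(k))
inc('a',.16,o['a'][0])
E
```

```text
a (np.float64(0.256), 185, array([-0.0013,  0.    ]), 0.1219) [0.59572157 0.01915529]
b (np.float64(0.199), 201, array([-0.0011,  0.001 ]), 0.1225) [ 0.64425529 -0.09842157]
c (np.float64(0.044), 212, array([-0.0005,  0.0014]), 0.1222) [ 0.52667843 -0.14695529]
d (np.float64(0.44), 196, array([0.0002, 0.0003]), 0.1213) [ 0.47814471 -0.02937843]
a 0.256 [-0.5791  0.0713 -0.5339] [ 0.000e+00 -2.736e+00 -1.000e-03]
```

>>> servo_tool([
  [[-0.579,0.071,-0.534,0,-2.736,0,0.05],[-0.579,0.071,-0.534,0,-2.736,0,0.05],[-0.579,0.071,-0.534,0,-2.736,0,0.05],[-0.579,0.071,-0.534,0,-2.736,0,0.05],[-0.579,0.071,-0.534,0,-2.736,0,0.05],[-0.579,0.071,-0.534,0,-2.736,0,0.05],[-0.579,0.071,-0.534,0,-2.736,0,0.05],[-0.579,0.071,-0.534,0,-2.736,0,0.05],[-0.579,0.071,-0.534,0,-2.736,0,0.05],[-0.579,0.071,-0.534,0,-2.736,0,0.05],[-0.579,0.071,-0.534,0,-2.736,0,0.05],[-0.579,0.071,-0.534,0,-2.736,0,0.05],[-0.579,0.071,-0.534,0,-2.736,0,0.05],[-0.579,0.071,-0.534,0,-2.736,0,0.05],[-0.579,0.071,-0.534,0,-2.736,0,0.05],[-0.579,0.071,-0.534,0,-2.736,0,0.05],[-0.579,0.071,-0.534,0,-2.736,0,0.05],[-0.579,0.071,-0.534,0,-2.736,0,0.05],[-0.579,0.071,-0.534,0,-2.736,0,0.05],[-0.579,0.071,-0.534,0,-2.736,0,0.05]],
])

```text
t: 2.3
tool_pos: [0.5956, 0.0189, 0.1601]
eef_rot: [-1.571, 0.0, -0.135]
wrist_force: [-0.6, -0.4, 0.3]
finger_gap: 0.0501
```

```bash
python3 - <<'E'
from h import *
s=sense();print(s['t'],s['joint_pos'].round(2),s['eef_rot'].round(3),s['tool_pos'].round(4),s['finger_gap'])
T=inc('a',.096,.256); inc('a',.092,1.3,T)
E
```

```text
2.3 [ 0.44  0.54 -0.77  1.78  0.44  1.    0.93] [-1.571  0.    -0.135] [0.5956 0.0189 0.1601] 0.05007728279159867
a 0.256 [0.0001 0.0641 0.0003] [-0.  0. -0.]
a 1.3 [ 0.     0.004 -0.   ] [-0.     1.044 -0.   ]
```

>>> servo_tool([
  [[0,0.03,0,0,0,0,0.05],[0,0.055,0,0,0,0,0.05],[0,0.064,0,0,0,0,0.05],[0,0.064,0,0,0,0,0.05],[0,0.064,0,0,0,0,0.0],[0,0.064,0,0,0,0,0.0],[0,0.064,0,0,0,0,0.0],[0,0.064,0,0,0,0,0.0]],
])

```text
t: 3.1
tool_pos: [0.5963, 0.0162, 0.098]
eef_rot: [-1.575, -0.002, -0.137]
wrist_force: [-3.7, -6.2, 8.3]
finger_gap: 0.0147
```

>>> servo_tool([
  [[0,-0.001,-0.0025,0,0,0,0],[0,-0.001,-0.0025,0,0.1,0,0],[0,-0.0005,-0.0025,0,0.2,0,0],[0,0,-0.0025,0,0.3,0,0],[0,0.0005,-0.0025,0,0.4,0,0],[0,0.001,-0.0025,0,0.5,0,0],[0,0.001,-0.0025,0,0.6,0,0],[0,0.0015,-0.0025,0,0.7,0,0],[0,0.002,-0.0025,0,0.8,0,0],[0,0.0025,-0.0025,0,0.9,0,0],[0,0.003,-0.0025,0,1.0,0,0],[0,0.003,-0.0025,0,1.07,0,0],[0,0.003,-0.0025,0,1.07,0,0]],
])

```text
t: 4.4
tool_pos: [0.5957, 0.0151, 0.094]
eef_rot: [-1.571, -0.002, -1.206]
wrist_force: [-1.3, -6.2, 1.4]
finger_gap: 0.0147
```

```bash
python3 - <<'E'
from h import *
s=sense();print(s['t'],s['joint_pos'].round(2),s['eef_rot'].round(3),s['tool_pos'].round(4),s['finger_gap'],s['wrist_force'],s['moment'])
im,_,o=qs()
cv2.imwrite('pics/c2.png',cv2.resize(im[125:275,270:430,::-1],None,fx=3,fy=3,interpolation=cv2.INTER_CUBIC))
for k in 'bcd':print(k,o[k])
E
```

```text
4.4 [ 0.22  0.55 -0.47  1.84  0.33  0.83 -0.05] [-1.571 -0.002 -1.206] [0.5957 0.0151 0.094 ] 0.014711216665477325 [-1.33838282 -6.18318643  1.39207812] [-1.17557621  0.06065975 -0.06789324]
b (np.float64(0.203), 199, array([-0.0012,  0.0009]), 0.1219)
c (np.float64(0.037), 213, array([-0.0004,  0.0015]), 0.1224)
d (np.float64(nan), 0, array([nan, nan]), nan)
  avg = a.mean(axis, **keepdims_kw)
  ret = um.true_divide(
h.py:39: RuntimeWarning: Degrees of freedom <= 0 for slice
  e,V=np.linalg.eigh(np.cov(xy.T)); a=np.arctan2(V[1,1],V[0,1])
  c *= np.true_divide(1, fact)
  c *= np.true_divide(1, fact)
h.py:41: RuntimeWarning: Mean of empty slice.
  o[k]=(round(v,3),len(q),np.round(xy.mean(0)-knob_xy(k),4),round(float(np.median(q[:,2])),4))
  return _methods._mean(a, axis=axis, dtype=dtype,
  ret = ret.dtype.type(ret / rcount)
```

```bash
sed -i 's/C=np.array(\[.5612,-.0639\])/C=np.array([.5612,-.0669])/' h.py; python3 - <<'E'
from h import *
inc('c',.16,.04)
E
```

```text
c 0.04 [ 0.1295 -0.0658 -0.1235] [ 1.000e-03 -1.285e+00  2.000e-03]
```

>>> servo_tool([
  [[0,0,0,0,0,0,0.05],[0,0,0,0,0,0,0.05],[0,0,0,0,0,0,0.05],[0,-0.04,0,0,0,0,0.05],[0,-0.066,0,0,0,0,0.05],[0.03,-0.066,-0.031,0,-0.14,0,0.05],[0.06,-0.066,-0.062,0,-0.28,0,0.05],[0.095,-0.066,-0.093,0,-0.42,0,0.05],[0.1295,-0.066,-0.1235,0,-0.56,0,0.05],[0.1295,-0.066,-0.1235,0,-0.7,0,0.05],[0.1295,-0.066,-0.1235,0,-0.84,0,0.05],[0.1295,-0.066,-0.1235,0,-0.98,0,0.05],[0.1295,-0.066,-0.1235,0,-1.12,0,0.05],[0.1295,-0.066,-0.1235,0,-1.26,0,0.05],[0.1295,-0.066,-0.1235,0,-1.285,0,0.05],[0.1295,-0.066,-0.1235,0,-1.285,0,0.05],[0.1295,-0.04,-0.1235,0,-1.285,0,0.05],[0.1295,-0.015,-0.1235,0,-1.285,0,0.05],[0.1295,-0.003,-0.1235,0,-1.285,0,0.05],[0.1295,-0.003,-0.1235,0,-1.285,0,0.05]],
])

```text
t: 6.45
tool_pos: [0.5253, -0.1482, 0.0949]
eef_rot: [-1.57, 0.003, 0.079]
wrist_force: [-0.9, 0.2, 0.0]
finger_gap: 0.0499
```

>>> servo_tool([
  [[0,0,0,0,0,0,0],[0,0,0,0,0,0,0],[0,0,0,0,0,0,0],[0,0,0,0,0,0,0]],
])

```text
t: 6.85
tool_pos: [0.5274, -0.1499, 0.0977]
eef_rot: [-1.573, -0.002, 0.079]
wrist_force: [0.0, -3.8, 7.4]
finger_gap: 0.015
```

```bash
python3 - <<'E'
from h import *
inc('c',.097,.04)
E
```

```text
c 0.04 [-0.0007  0.0007 -0.    ] [ 0.002 -0.002  0.002]
```

>>> servo_tool([
  [[0,-0.001,-0.001,0,0.06,0,0],[0,-0.001,-0.001,0,0.18,0,0],[0,-0.001,-0.001,0,0.3,0,0],[0,0,-0.001,0,0.42,0,0],[0,0,-0.001,0,0.54,0,0],[0,0.001,-0.001,0,0.66,0,0],[0,0.001,-0.001,0,0.78,0,0],[0,0.002,-0.001,0,0.9,0,0],[0,0.002,-0.001,0,1.02,0,0],[0,0.003,-0.001,0,1.14,0,0],[0,0.003,-0.001,0,1.27,0,0],[0,0.003,-0.001,0,1.27,0,0],[0,0.003,-0.001,0,1.27,0,0.05],[0,0.003,-0.001,0,1.27,0,0.05],[0,0.003,-0.001,0,1.27,0,0.05],[0,-0.04,-0.001,0,1.27,0,0.05],[0,-0.064,-0.001,0,1.27,0,0.05],[0,-0.064,-0.001,0,1.27,0,0.05]],
])

```text
t: 8.65
tool_pos: [0.529, -0.1495, 0.1641]
eef_rot: [-1.565, -0.004, -1.189]
wrist_force: [0.8, -0.3, -0.1]
finger_gap: 0.0499
```

```bash
python3 - <<'E' 2>/dev/null
from h import *
_,_,o=qs('side')
for k in o:print(k,o[k])
_,_,o=qs()
for k in o:print(k,o[k])
inc('b',.16,.2)
E
```

```text
a (np.float64(1.225), 67, array([-0.0041,  0.0027]), 0.1174)
b (np.float64(0.193), 208, array([-0.0027, -0.0063]), 0.1191)
c (np.float64(1.298), 149, array([-0.0019, -0.0077]), 0.1171)
d (np.float64(0.365), 86, array([-0.015 , -0.0012]), 0.1197)
a (np.float64(1.325), 191, array([-0.0008,  0.0027]), 0.1173)
b (np.float64(0.202), 198, array([-0.0013,  0.0039]), 0.1223)
c (np.float64(1.278), 55, array([-0.0084,  0.0255]), 0.1176)
d (np.float64(0.447), 193, array([-0.0002,  0.0033]), 0.1212)
b 0.2 [-0.0008  0.0008  0.1271] [-0.000e+00 -1.111e+00  1.000e-03]
```

>>> servo_tool([
  [[0,0,0.04,0,-0.14,0,0.05],[0,0,0.08,0,-0.28,0,0.05],[0,0,0.12,0,-0.42,0,0.05],[0,0,0.127,0,-0.56,0,0.05],[0,0,0.127,0,-0.7,0,0.05],[0,0,0.127,0,-0.84,0,0.05],[0,0,0.127,0,-0.98,0,0.05],[0,0,0.127,0,-1.11,0,0.05],[0,0,0.127,0,-1.11,0,0.05],[0,0.03,0.127,0,-1.11,0,0.05],[0,0.055,0.127,0,-1.11,0,0.05],[0,0.065,0.127,0,-1.11,0,0.05],[0,0.065,0.127,0,-1.11,0,0.05],[0,0.065,0.127,0,-1.11,0,0],[0,0.065,0.127,0,-1.11,0,0],[0,0.065,0.127,0,-1.11,0,0],[0,0.065,0.127,0,-1.11,0,0]],
])

```text
t: 10.45
tool_pos: [0.6453, -0.102, 0.0968]
eef_rot: [-1.571, -0.002, -0.08]
wrist_force: [-0.6, 0.2, 5.1]
finger_gap: 0.0153
```

```bash
python3 - <<'E'
from h import *
T=inc('b',.099,.2)
E
```

```text
b 0.2 [-0.0011 -0.0022  0.0005] [-0.    -0.001  0.002]
```

>>> servo_tool([
  [[0,-0.001,0,0,0.06,0,0],[0,-0.001,0,0,0.18,0,0],[0,-0.001,0,0,0.3,0,0],[0,0,0,0,0.42,0,0],[0,0,0,0,0.54,0,0],[0,0.001,0,0,0.66,0,0],[0,0.001,0,0,0.78,0,0],[0,0.002,0,0,0.9,0,0],[0,0.002,0,0,1.02,0,0],[0,0.003,0,0,1.11,0,0],[0,0.003,0,0,1.11,0,0],[0,0.003,0,0,1.11,0,0.05],[0,0.003,0,0,1.11,0,0.05],[0,0.003,0,0,1.11,0,0.05],[0,-0.04,0,0,1.11,0,0.05],[0,-0.064,0,0,1.11,0,0.05],[0,-0.064,0,0,1.11,0,0.05]],
])

```text
t: 12.15
tool_pos: [0.6471, -0.1021, 0.1637]
eef_rot: [-1.564, -0.003, -1.189]
wrist_force: [-0.0, 0.7, 0.1]
finger_gap: 0.0498
```

```bash
python3 - <<'E' 2>/dev/null
from h import *
_,_,o=qs()
for k in o:print(k,o[k])
inc('d',.16,.44)
E
```

```text
a (np.float64(1.32), 193, array([-0.0009,  0.0028]), 0.1178)
b (np.float64(1.45), 75, array([-0.0089,  0.0219]), 0.1173)
c (np.float64(0.153), 46, array([-0.0088,  0.0269]), 0.1174)
d (np.float64(0.444), 195, array([0.    , 0.0033]), 0.1209)
d 0.44 [-0.1272  0.0007 -0.1295] [-0.003 -0.87   0.003]
```

>>> servo_tool([
  [[-0.03,0,-0.03,0,-0.14,0,0.05],[-0.06,0,-0.06,0,-0.28,0,0.05],[-0.09,0,-0.09,0,-0.42,0,0.05],[-0.12,0,-0.12,0,-0.56,0,0.05],[-0.127,0,-0.1295,0,-0.7,0,0.05],[-0.127,0,-0.1295,0,-0.84,0,0.05],[-0.127,0,-0.1295,0,-0.87,0,0.05],[-0.127,0,-0.1295,0,-0.87,0,0.05],[-0.127,0,-0.1295,0,-0.87,0,0.05],[-0.127,0.03,-0.1295,0,-0.87,0,0.05],[-0.127,0.055,-0.1295,0,-0.87,0,0.05],[-0.127,0.065,-0.1295,0,-0.87,0,0.05],[-0.127,0.065,-0.1295,0,-0.87,0,0.05],[-0.127,0.065,-0.1295,0,-0.87,0,0],[-0.127,0.065,-0.1295,0,-0.87,0,0],[-0.127,0.065,-0.1295,0,-0.87,0,0],[-0.127,0.065,-0.1295,0,-0.87,0,0]],
])

```text
t: 13.9
tool_pos: [0.4777, -0.0327, 0.0954]
eef_rot: [-1.571, -0.002, -0.32]
wrist_force: [-0.5, -0.6, 5.4]
finger_gap: 0.015
```

```bash
python3 - <<'E'
from h import *
T=inc('d',.099,.44)
E
```

```text
d 0.44 [ 0.0003 -0.0036  0.0005] [-0.    -0.001  0.002]
```

>>> servo_tool([
  [[0,-0.001,0,0,0.06,0,0],[0,-0.001,0,0,0.18,0,0],[0,-0.001,0,0,0.3,0,0],[0,0,0,0,0.42,0,0],[0,0,0,0,0.54,0,0],[0,0.001,0,0,0.66,0,0],[0,0.001,0,0,0.78,0,0],[0,0.002,0,0,0.86,0,0],[0,0.002,0,0,0.86,0,0],[0,0.002,0,0,0.86,0,0.05],[0,0.002,0,0,0.86,0,0.05],[0,0.002,0,0,0.86,0,0.05],[0,-0.04,0,0,0.86,0,0.05],[0,-0.065,0,0,0.86,0,0.05],[-0.04,-0.065,-0.02,0,0.86,0,0.05],[-0.04,-0.065,-0.07,0,0.86,0,0.05],[-0.04,-0.065,-0.1,0,0.86,0,0.05],[-0.04,-0.065,-0.1,0,0.86,0,0.05]],
])

```text
t: 15.7
tool_pos: [0.4054, -0.1187, 0.1594]
eef_rot: [-1.572, -0.001, -1.186]
wrist_force: [0.8, 0.8, -0.3]
finger_gap: 0.0496
```

```bash
python3 - <<'E' 2>/dev/null
from h import *
for n in ('top','side'):
  im,_,o=qs(n)
  for k in o:print(k,o[k])
cv2.imwrite('pics/c3.png',cv2.resize(im[160:300,260:420,::-1],None,fx=4,fy=4,interpolation=cv2.INTER_CUBIC))
T=inc('a',.16,1.32)
E
```

```text
a (np.float64(1.324), 194, array([-0.0009,  0.0027]), 0.1177)
b (np.float64(1.313), 194, array([-0.0011,  0.0036]), 0.1173)
c (np.float64(1.319), 189, array([-0.0002,  0.0041]), 0.1178)
d (np.float64(1.307), 191, array([0.    , 0.0029]), 0.1176)
a (np.float64(1.317), 135, array([-0.0025, -0.0078]), 0.1156)
b (np.float64(1.297), 151, array([-0.0029, -0.0065]), 0.1158)
c (np.float64(1.297), 149, array([-0.0018, -0.0074]), 0.1166)
d (np.float64(1.301), 125, array([-0.001 , -0.0085]), 0.1167)
a 1.32 [-0.0499 -0.0004  0.2241] [-0.     0.018  0.   ]
```

View pics/c3.png

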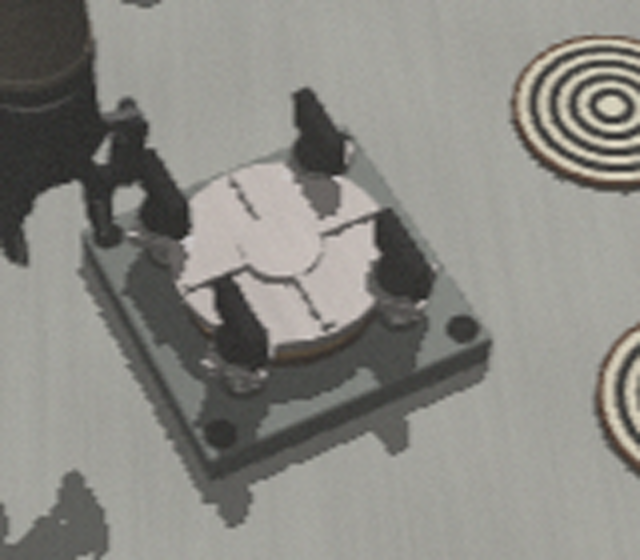

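All four bars are parallel at about 1.31 rad: in the side crop at (320,140), (405,270), (240,325) and (160,205). The plate looks level. Now the second round.

>>> servo_tool([
  [[-0.01,0,0.045,0,0,0,0.05],[-0.02,0,0.09,0,0,0,0.05],[-0.03,0,0.135,0,0,0,0.05],[-0.04,0,0.18,0,0,0,0.05],[-0.05,0,0.224,0,0.018,0,0.05],[-0.05,0,0.224,0,0.018,0,0.05],[-0.05,0,0.224,0,0.018,0,0.05],[-0.05,0.03,0.224,0,0.018,0,0.05],[-0.05,0.055,0.224,0,0.018,0,0.05],[-0.05,0.065,0.224,0,0.018,0,0.05],[-0.05,0.065,0.224,0,0.018,0,0.05],[-0.05,0.065,0.224,0,0.018,0,0],[-0.05,0.065,0.224,0,0.018,0,0],[-0.05,0.065,0.224,0,0.018,0,0],[-0.05,0.065,0.224,0,0.018,0,0]],
])

```text
t: 17.3
tool_pos: [0.5954, 0.0162, 0.0959]
eef_rot: [-1.571, -0.001, -1.199]
wrist_force: [-3.8, -0.4, 6.8]
finger_gap: 0.015
```

```bash
python3 - <<'E'
from h import *
T=inc('a',.094,1.32)
E
```

```text
a 1.32 [0.0002 0.0019 0.0003] [0.    0.    0.001]
```

>>> servo_tool([
  [[0,-0.001,0,0,0.06,0,0],[0,-0.001,0,0,0.18,0,0],[0,-0.001,0,0,0.3,0,0],[0,0,0,0,0.42,0,0],[0,0,0,0,0.54,0,0],[0,0.001,0,0,0.66,0,0],[0,0.001,0,0,0.78,0,0],[0,0.002,0,0,0.9,0,0],[0,0.002,0,0,1.02,0,0],[0,0.003,0,0,1.14,0,0],[0,0.003,0,0,1.25,0,0],[0,0.003,0,0,1.25,0,0]],
])

```text
t: 18.5
tool_pos: [0.5955, 0.016, 0.0915]
eef_rot: [-1.57, -0.0, -2.449]
wrist_force: [1.5, -2.7, -3.8]
finger_gap: 0.0148
```

```bash
python3 - <<'E'
from h import *
s=sense();print(s['joint_pos'].round(2),s['moment'])
T=inc('c',.16,1.31)
E
```

```text
[-0.06  0.51 -0.09  1.86  0.07  0.77 -1.07] [-0.64081283 -0.1873653  -0.0545269 ]
c 1.31 [ 0.1589 -0.0684  0.0838] [-1.00e-03 -1.26e+00  1.00e-03]
```

>>> servo_tool([
  [[0,0,0,0,0,0,0.05],[0,0,0,0,0,0,0.05],[0,0,0,0,0,0,0.05],[0,-0.04,0,0,0,0,0.05],[0,-0.068,0,0,0,0,0.05],[0.04,-0.068,0.021,0,-0.14,0,0.05],[0.08,-0.068,0.042,0,-0.28,0,0.05],[0.12,-0.068,0.063,0,-0.42,0,0.05],[0.159,-0.068,0.084,0,-0.56,0,0.05],[0.159,-0.068,0.084,0,-0.7,0,0.05],[0.159,-0.068,0.084,0,-0.84,0,0.05],[0.159,-0.068,0.084,0,-0.98,0,0.05],[0.159,-0.068,0.084,0,-1.12,0,0.05],[0.159,-0.068,0.084,0,-1.26,0,0.05],[0.159,-0.068,0.084,0,-1.26,0,0.05],[0.159,-0.068,0.084,0,-1.26,0,0.05],[0.159,-0.038,0.084,0,-1.26,0,0.05],[0.159,-0.013,0.084,0,-1.26,0,0.05],[0.159,-0.003,0.084,0,-1.26,0,0.05],[0.159,-0.003,0.084,0,-1.26,0,0.05]],
])

```text
t: 20.5
tool_pos: [0.526, -0.1494, 0.0932]
eef_rot: [-1.573, 0.002, -1.189]
wrist_force: [0.2, -0.8, 0.5]
finger_gap: 0.0503
```

>>> servo_tool([
  [[0,0,0,0,0,0,0],[0,0,0,0,0,0,0],[0,0,0,0,0,0,0],[0,0,0,0,0,0,0]],
])

```text
t: 20.9
tool_pos: [0.5265, -0.1504, 0.0958]
eef_rot: [-1.572, -0.001, -1.189]
wrist_force: [-5.5, -0.0, 7.5]
finger_gap: 0.0149
```

```bash
python3 - <<'E'
from h import *
T=inc('c',.094,1.31); inc('b',.16,1.31,(T[0]*0+[*knob_xy('c'),.09],R.from_euler('xyz',[-np.pi/2,0,yaw_of(2.57)])))
E
```

```text
c 1.31 [-0.0004  0.0018  0.0003] [ 0.001 -0.     0.001]
b 1.31 [-0.1215 -0.07    0.0377] [ 0.   -1.26  0.  ]
```

>>> servo_tool([
  [[0,-0.001,0,0,0.06,0,0],[0,-0.001,0,0,0.18,0,0],[0,-0.001,0,0,0.3,0,0],[0,0,0,0,0.42,0,0],[0,0,0,0,0.54,0,0],[0,0.001,0,0,0.66,0,0],[0,0.001,0,0,0.78,0,0],[0,0.002,0,0,0.9,0,0],[0,0.002,0,0,1.02,0,0],[0,0.003,0,0,1.14,0,0],[0,0.003,0,0,1.26,0,0],[0,0.003,0,0,1.26,0,0],[0,0.003,0,0,1.26,0,0.05],[0,0.003,0,0,1.26,0,0.05],[0,0.003,0,0,1.26,0,0.05],[0,-0.04,0,0,1.26,0,0.05],[0,-0.064,0,0,1.26,0,0.05],[0,-0.064,0,0,1.26,0,0.05]],
])

```text
t: 22.7
tool_pos: [0.5299, -0.15, 0.1623]
eef_rot: [-1.565, 0.005, -2.447]
wrist_force: [0.4, -0.1, -0.7]
finger_gap: 0.0501
```

```bash
python3 - <<'E' 2>/dev/null
from h import *
for n in ('top','side'):
  im,_,o=qs(n)
  for k in o:print(k,o[k])
T=inc('b',.16,1.31)
E
```

```text
a (np.float64(2.564), 184, array([-0.0007,  0.0029]), 0.1132)
b (np.float64(1.313), 198, array([-0.0012,  0.0035]), 0.1176)
c (np.float64(0.042), 36, array([0.0174, 0.0209]), 0.112)
d (np.float64(1.307), 191, array([0.    , 0.0029]), 0.1181)
a (np.float64(2.526), 108, array([ 0.0017, -0.0039]), 0.1116)
b (np.float64(1.302), 152, array([-0.0025, -0.0074]), 0.1159)
c (np.float64(2.626), 130, array([-0.0051, -0.0084]), 0.1121)
d (np.float64(1.299), 115, array([-0.0028, -0.0077]), 0.1166)
b 1.31 [-0.1205 -0.0009  0.0378] [-0.002 -1.258 -0.   ]
```

>>> servo_tool([
  [[-0.04,0,0.013,0,-0.14,0,0.05],[-0.08,0,0.026,0,-0.28,0,0.05],[-0.12,0,0.038,0,-0.42,0,0.05],[-0.12,0,0.038,0,-0.56,0,0.05],[-0.12,0,0.038,0,-0.7,0,0.05],[-0.12,0,0.038,0,-0.84,0,0.05],[-0.12,0,0.038,0,-0.98,0,0.05],[-0.12,0,0.038,0,-1.12,0,0.05],[-0.12,0,0.038,0,-1.26,0,0.05],[-0.12,0,0.038,0,-1.26,0,0.05],[-0.12,0,0.038,0,-1.26,0,0.05],[-0.12,0.03,0.038,0,-1.26,0,0.05],[-0.12,0.055,0.038,0,-1.26,0,0.05],[-0.12,0.066,0.038,0,-1.26,0,0.05],[-0.12,0.066,0.038,0,-1.26,0,0.05],[-0.12,0.066,0.038,0,-1.26,0,0],[-0.12,0.066,0.038,0,-1.26,0,0],[-0.12,0.066,0.038,0,-1.26,0,0],[-0.12,0.066,0.038,0,-1.26,0,0]],
])

```text
t: 24.7
tool_pos: [0.6442, -0.1023, 0.0939]
eef_rot: [-1.569, -0.001, -1.188]
wrist_force: [-2.7, 0.9, 7.3]
finger_gap: 0.0152
```

```bash
python3 - <<'E' 2>/dev/null
from h import *
T=inc('b',.094,1.31)
E
```

```text
b 1.31 [-0.0008 -0.0001  0.0004] [-0.001  0.001  0.001]
```

>>> servo_tool([
  [[0,-0.001,0,0,0.06,0,0],[0,-0.001,0,0,0.18,0,0],[0,-0.001,0,0,0.3,0,0],[0,0,0,0,0.42,0,0],[0,0,0,0,0.54,0,0],[0,0.001,0,0,0.66,0,0],[0,0.001,0,0,0.78,0,0],[0,0.002,0,0,0.9,0,0],[0,0.002,0,0,1.02,0,0],[0,0.003,0,0,1.14,0,0],[0,0.003,0,0,1.26,0,0],[0,0.003,0,0,1.26,0,0],[0,0.003,0,0,1.26,0,0.05],[0,0.003,0,0,1.26,0,0.05],[0,0.003,0,0,1.26,0,0.05],[0,-0.04,0,0,1.26,0,0.05],[0,-0.066,0,0,1.26,0,0.05],[0,-0.066,0,0,1.26,0,0.05]],
])

```text
t: 26.5
tool_pos: [0.6466, -0.1026, 0.1631]
eef_rot: [-1.565, 0.006, -2.447]
wrist_force: [0.5, -0.4, -0.2]
finger_gap: 0.0498
```

```bash
python3 - <<'E' 2>/dev/null
from h import *
T=inc('d',.16,1.305)
E
```

```text
d 1.305 [ 0.0846  0.0016 -0.1618] [-0.009 -1.263 -0.002]
```

>>> servo_tool([
  [[0.021,0,-0.04,0,-0.14,0,0.05],[0.042,0,-0.08,0,-0.28,0,0.05],[0.063,0,-0.12,0,-0.42,0,0.05],[0.0845,0,-0.162,0,-0.56,0,0.05],[0.0845,0,-0.162,0,-0.7,0,0.05],[0.0845,0,-0.162,0,-0.84,0,0.05],[0.0845,0,-0.162,0,-0.98,0,0.05],[0.0845,0,-0.162,0,-1.12,0,0.05],[0.0845,0,-0.162,0,-1.263,0,0.05],[0.0845,0,-0.162,0,-1.263,0,0.05],[0.0845,0,-0.162,0,-1.263,0,0.05],[0.0845,0.03,-0.162,0,-1.263,0,0.05],[0.0845,0.055,-0.162,0,-1.263,0,0.05],[0.0845,0.067,-0.162,0,-1.263,0,0.05],[0.0845,0.067,-0.162,0,-1.263,0,0.05],[0.0845,0.067,-0.162,0,-1.263,0,0],[0.0845,0.067,-0.162,0,-1.263,0,0],[0.0845,0.067,-0.162,0,-1.263,0,0],[0.0845,0.067,-0.162,0,-1.263,0,0]],
])

```text
t: 28.4
tool_pos: [0.4765, -0.0313, 0.0926]
eef_rot: [-1.567, -0.001, -1.185]
wrist_force: [2.9, 1.1, 4.2]
finger_gap: 0.0148
```

```bash
python3 - <<'E' 2>/dev/null
from h import *
T=inc('d',.094,1.305)
E
```

```text
d 1.305 [ 0.0016 -0.0014  0.0011] [-0.003 -0.001  0.001]
```

>>> servo_tool([
  [[0.0015,-0.001,0.001,0,0.06,0,0],[0.0015,-0.001,0.001,0,0.18,0,0],[0.0015,-0.001,0.001,0,0.3,0,0],[0.0015,0,0.001,0,0.42,0,0],[0.0015,0,0.001,0,0.54,0,0],[0.0015,0.001,0.001,0,0.66,0,0],[0.0015,0.001,0.001,0,0.78,0,0],[0.0015,0.002,0.001,0,0.9,0,0],[0.0015,0.002,0.001,0,1.02,0,0],[0.0015,0.003,0.001,0,1.14,0,0],[0.0015,0.003,0.001,0,1.26,0,0],[0.0015,0.003,0.001,0,1.26,0,0],[0.0015,0.003,0.001,0,1.26,0,0.05],[0.0015,0.003,0.001,0,1.26,0,0.05],[0.0015,0.003,0.001,0,1.26,0,0.05],[0.0015,-0.04,0.001,0,1.26,0,0.05],[0.0015,-0.08,0.001,0,1.26,0,0.05],[0.0015,-0.1,0.001,0,1.26,0,0.05]],
])

```text
t: 30.2
tool_pos: [0.4775, -0.0329, 0.1945]
eef_rot: [-1.569, 0.003, -2.445]
wrist_force: [0.1, -1.0, -0.3]
finger_gap: 0.0501
```

```bash
python3 - <<'E'
from h import *
s=sense();r=R.from_euler('xyz',s['eef_rot']);print(r.inv().apply(np.array([.43,-.28,.22])-s['tool_pos']).round(3))
E
```

```text
[ 0.195 -0.026  0.159]
```

>>> servo_tool([
  [[0.03,-0.026,0.025,0,0,0,0.05],[0.06,-0.026,0.05,0,0,0,0.05],[0.09,-0.026,0.075,0,0,0,0.05],[0.12,-0.026,0.1,0,0,0,0.05],[0.15,-0.026,0.125,0,0,0,0.05],[0.18,-0.026,0.15,0,0,0,0.05],[0.195,-0.026,0.159,0,0,0,0.05],[0.195,-0.026,0.159,0,0,0,0.05]],
])

```text
t: 31.0
tool_pos: [0.427, -0.2828, 0.2174]
eef_rot: [-1.57, -0.001, -2.451]
wrist_force: [1.2, -0.3, -0.5]
finger_gap: 0.0503
```

```bash
python3 - <<'E'
from h import *
im,p,o=qs('top')
for k in o:print(k,o[k])
m=(abs(p[...,2]-.07)<.008)&(np.linalg.norm(p[...,:2]-[.561,-.064],axis=-1)<.08)
q=p[m]; A=np.c_[q[:,:2]-q[:,:2].mean(0),np.ones(len(q))]
print(np.linalg.lstsq(A,q[:,2],rcond=None)[0],np.percentile(q[:,2],[10,50,90]),len(q), np.array(cv2.minEnclosingCircle((q[:,:2]*1000).astype(np.float32))[0]))
cv2.imwrite('pics/c4.png',im[:,:,::-1])
E
```

```text
a (np.float64(2.567), 187, array([-0.0009,  0.0028]), 0.1128)
b (np.float64(2.572), 194, array([-0.0012,  0.0036]), 0.1127)
c (np.float64(2.569), 193, array([-0.0004,  0.0038]), 0.1129)
d (np.float64(2.563), 184, array([-0.0002,  0.003 ]), 0.1132)
[-0.00028855 -0.00152824  0.06731558] [0.06361161 0.06669991 0.07208473] 3052 [561.07739258 -64.00076294]
```

View pics/c4.png

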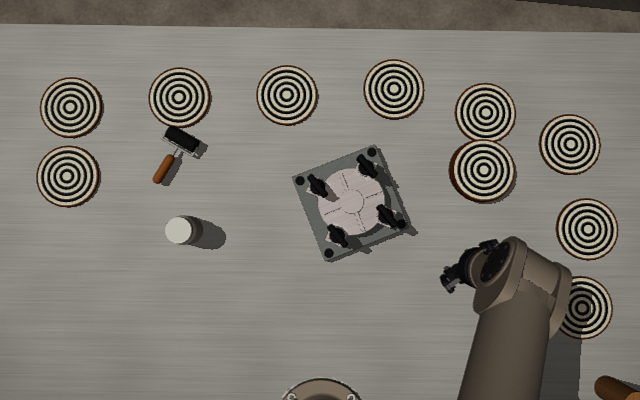

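The final view shows all four bars home at px (318,185), (367,167), (388,215) and (337,236). The plate is level and down, the bystanders are unmoved, and the arm is clear.

```bash
python3 -c "
from station import *
print(hand_in())"
```

```text
the job is handed in; nothing more can be done
None
```

I turned the four knobs in star order a, c, b, d, first to about 1.31 rad each, then a second time round to about 2.57 rad of the 2.6 stop. I then handed the job in at about 31 s; the hand-in gives no verdict.

**Last checks, from the top camera:**
- **Knobs:** they read 2.567, 2.572, 2.569 and 2.563 rad for a, b, c and d. I aimed just short of the stop, so none was driven against it.
- **Plate:** the fitted slope was about 0.0015 rad. The median height of its top was 66.7 mm against 66 mm expected when fully down, which is within camera accuracy.
- **Centring:** the plate centre came out at (561.1, -64.0) mm, matching the press base centre to within 0.2 mm in the same camera.
- **Surroundings:** the bystanders looked unmoved in the final picture, and the arm was clear of everything.

**Disagreement:** the grips showed the knobs about 3 mm further right (world -y) than the top camera did. The side camera also placed them to the right of the top camera. I corrected for this after the first knob, and the later grips sat within about 2 mm of the corrected positions.

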